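# Set the swivel table, key in the blank carrier and load it

### The job

Get the dental milling table ready: loosen its clamp knob, swing the table by its handle until the handle lines up with the black angle mark on the base, and tighten the clamp again. Then lift the blank carrier off its parking stand, put its two-flat stub into the bore of the table and turn it until it drops fully home, and load every blank on the bench fully down into a carrier pocket of its own shape. Leave the other things on the bench alone and do not tip the carrier over.

Things in the scene. Friction and masses are not known exactly. Their poses are not given: they have to be found in the camera images.
- mill: white fixed base, 20 high; origin on its underside on the axis of the bore; z up, the black angle mark lies along -x. It reaches 175 from that axis to -x, 110 to +x, 125 to +y and 200 to -y (the clamp's lug). On it turns the swivel table, an aluminium ring of outer diameter 180 whose top is 64 above the bench.
- bore (a point): centre of the bore's mouth in the middle of the swivel table, level with its top; axes as the base's. The bore is round, diameter 34, for the first 14 down to a flat ledge; below the ledge it is a slot 34 x 24, 28 deep.
- ledge (a point): centre of the bore, 14 below its mouth, at the ledge. The direction of the slot below changes from start to start and is not reported: with the table at the mark its long side lies within 60 degrees, either way, of the base's x axis (of which this point's x axis is a copy, not the slot's). The insert with the slot is braked: it does not turn with the stub. From above, the slot shows in the bore.
- head (a joint): turn of the swivel table about the vertical axis through the bore, rad, positive counter-clockwise seen from above; 0 = handle exactly over the black mark; starts at -0.9 to -0.45; range -1.1 to 0.5. It stays where left (about 4 to 6 N at the handle moves it). Within 4 degrees of the mark is good.
- head_handle (a point): grip point on the swivel table's handle, an upright black round post of diameter 20, 150 from the bore's axis, standing on an aluminium arm (arm top 49 above the bench) and ending 97 above the bench; this point is on the post's axis, 80 above the bench. Its x axis lies along the arm and points to the bore.
- clamp (a joint): turn of the clamp knob, rad, growing clockwise seen from above: starts tight at 1.42 to 1.5 (1.5 = hard stop), 0 = other stop, fully loose. Loose is below 0.4, tight is above 1.3. Stays where left; light to turn (0.06 N m).
- clamp_grip (a point): grip point of the black clamp knob on the base beside the table, on its vertical turning axis; its x axis lies along the knob's bar grip, so fingers close along its y. The bar is 46 long, 14 thick and 32 high on a flat disc of diameter 48; this point is 57 above the bench, 7 below the bar's top. z up.
- carrier_grip (a point): grip point of the blank carrier (0.5 to 0.8 kg): dark steel bar 40 (x) x 24 (y), 50 high, in the middle of an aluminium plate 168 x 168 x 16; fingers close along y. This point is on the centre line, 42 above the plate's underside, 24 below the bar's top. Home in the bore it is 42 above bore; resting unaligned on the ledge it stands 26 higher.
- stub_foot (a point): centre of the foot of the carrier's steel stub, 40 below the plate's underside on the same centre line; axes as the carrier's. The stub is round, diameter 30, with two flats 20 apart facing +-y (its 30 mm side along x). It drops into the slot within about 8 degrees of alignment, either way round. At the start it hangs loosely in the parking stand's hole, the plate resting on the stand.
- round_a (a point): centre of the floor of a round pocket in the carrier, diameter 64, 8 deep (floor 8 above the plate's underside), 45 and 45 from the carrier's centre along its +x, +y
- round_b (a point): as round_a, at -x, -y
- square_a (a point): centre of the floor of a square pocket in the carrier, 58 x 58, 8 deep, sides along the carrier's axes (this point's x and y), at +x, -y
- square_b (a point): as square_a, at -x, +y
- disc_a_mid (a point): off-white ceramic round blank, diameter 60, 40 high, 0.08 to 0.17 kg, standing on the bench at the start; point at its centre (half-way up), z up. It goes into either of the carrier's round pockets. From start to start some blanks are absent (None).
- disc_b_mid (a point): second round blank, as disc_a_mid
- block_a_mid (a point): off-white ceramic square blank 54 x 54, 40 high, 0.08 to 0.17 kg, standing on the bench at the start; point at its centre (half-way up), z up, x and y along its sides. It goes into either of the carrier's square pockets. From start to start some blanks are absent (None).
- block_b_mid (a point): second square blank, as block_a_mid
- stand: grey parking stand of the carrier, fixed block 90 x 90 x 50 high with a hole of diameter 40 from above; origin at the centre of its underside
- stone_model: bystander: plaster tooth model 70 x 65 x 34 high; origin under its centre
- jar: bystander: amber jar, diameter 60, 90 high; origin under its centre
- wax_brush: bystander: brush 170 long, lying; origin under its middle
- handpiece_cradle: bystander: handpiece on a black cradle, 190 x 60 x 67 high; origin under its centre
Not all that is in view belongs to the job. Leave any pink, red or turquoise look-alike of the part that bears block_a_mid alone.

How it is judged:
On the way, in this order (a step that is already met when the one before it is completed fails the run):
1. the clamp knob is loosened (value of joint clamp below 0.4 rad), for 0.1 s.
2. the table is swung to the mark with the clamp loose (value of joint head between -0.07 and 0.07 rad and value of joint clamp below 0.4 rad), for 0.2 s.
3. the clamp is tight again with the table at the mark (value of joint head between -0.07 and 0.07 rad and value of joint clamp above 1.3 rad), for 0.2 s.
4. the carrier's stub has dropped fully home in the bore (z of carrier_grip in the frame of bore below 0.0455 m and horizontal distance between carrier_grip and bore below 0.005 m and angle between carrier_grip's own z axis and vertical below 0.05 rad), for 0.2 s.
At the end, for the whole second after the job is handed in: table within 0.07 rad (4 degrees) of the mark, clamp above 1.3 rad, carrier home in the bore (plate within 3.5 mm of flush, level), every blank present fully down (within 3.5 mm of the floor) and upright in a pocket of its own shape (all of step 3 and all of step 4 and ((z of disc_a_mid in the frame of round_a below 0.0235 m and horizontal distance between disc_a_mid and round_a below 0.006 m and angle between disc_a_mid's own z axis and vertical below 0.08 rad) or (z of disc_a_mid in the frame of round_b below 0.0235 m and horizontal distance between disc_a_mid and round_b below 0.006 m and angle between disc_a_mid's own z axis and vertical below 0.08 rad)) and ((z of disc_b_mid in the frame of round_a below 0.0235 m and horizontal distance between disc_b_mid and round_a below 0.006 m and angle between disc_b_mid's own z axis and vertical below 0.08 rad) or (z of disc_b_mid in the frame of round_b below 0.0235 m and horizontal distance between disc_b_mid and round_b below 0.006 m and angle between disc_b_mid's own z axis and vertical below 0.08 rad)) and ((z of block_a_mid in the frame of square_a below 0.0235 m and horizontal distance between block_a_mid and square_a below 0.006 m and angle between block_a_mid's own z axis and vertical below 0.08 rad) or (z of block_a_mid in the frame of square_b below 0.0235 m and horizontal distance between block_a_mid and square_b below 0.006 m and angle between block_a_mid's own z axis and vertical below 0.08 rad)) and ((z of block_b_mid in the frame of square_a below 0.0235 m and horizontal distance between block_b_mid and square_a below 0.006 m and angle between block_b_mid's own z axis and vertical below 0.08 rad) or (z of block_b_mid in the frame of square_b below 0.0235 m and horizontal distance between block_b_mid and square_b below 0.006 m and angle between block_b_mid's own z axis and vertical below 0.08 rad))); the robot touches nothing.
It fails at once if a bystander was moved more than 40 mm (distance of any of stone_model, jar, wax_brush, handpiece_cradle from where it was at the start of the episode above 0.04 m).
It fails at once if the carrier was tipped over (angle between carrier_grip's own z axis and vertical above 0.7 rad).
Of disc_a, disc_b, block_a, block_b only 2 to 4 are there at a start; the rules pass over those that are not, and their reading is None.
At some moment in a run one of disc_a, disc_b, block_a, block_b may be knocked a few centimetres aside while the robot is not near it.
It also fails if it takes over 210 s, if anything falls off the work surface, if the arm or the gripper's body presses on something with over 40 N, if the wrist force passes 120 N, or if a joint passes its speed limit or range.

### The arm

A 6-joint arm with a two-finger parallel gripper is mounted at the origin on the work surface. World frame = base frame: x ahead of the robot, y to its left, z up, the work surface at z = 0. Lengths are in m, angles in rad, forces in N, time in s.
With the tool pointing down it reaches from about 0.225 to 0.875 m from the base axis. Payload 3.4 kg.
Tool frame: the origin (TCP) lies between the finger pads; the fingertips stand 8 mm ahead of it and the grasp point (between the pads) lies 11 mm behind it; z points along the fingers, y is the line along which they close (so a half turn about z gives the same grasp; the last joint's range is limited). The gripper opens to 85 mm and grips with 20 to 120 N. Pads are 22 mm wide; open, the fingers measure 114 mm over their backs; the gripper's body (76 mm by 85 mm) begins 54 mm behind the grasp point. The pads swing forward as they close: fully open they stand 13 mm farther back than shut.
Start: joints at [-1.288, 0.276, 1.505, -0, 1.361, -0.121], TCP at [0.226, -0.529, 0.239] pointing down, gripper open.
Joint ranges: [-2.89, 2.89], [-0.75, 2.08], [0.22, 2.7], [-1.18, 4.32], [0.11, 2.71], [-2.7, 2.7]. Speed limits (rad/s): [2.57, 2.57, 3.14, 3.14, 3.14, 3.14].

### API

Orientations are given as a unit quaternion [w, x, y, z].
In Python, from rig import manip gives the robot as it stands.
- The arm moves only by the tool move_arm, never from a script. Its argument "deltas" is a list that holds one entry, the list of rows, each a list of 5 numbers: the shift along the tool's x, y, z normalised to -1 to 1, where 1 is 80 cm, then the turn about the tool's z normalised to -1 to 1, where 1 is 120 degrees, then the closure, from -1 (fully open) to 1 (shut). In form: [[[tx, ty, tz, twist, grip], ...]]. A call has 1 to 12 rows; each row is the pose to reach, as a shift and turn from the pose commanded when the call began, along the tool's axes at that moment; what a row does not reach only later rows make up. A row lasts 1/10 s, in which the tool goes at most 50 mm and 8.59 degrees, less where a joint would pass 70% of its speed; a pose out of reach is approached as far as the arm can. A call with a number of a shift or a turn outside -1 to 1 is refused whole. A call with a gripper value outside its range is refused whole. The fingers move at their own pace and stop on an object; "squeeze" is the grip in N (left out, the last holds). Time passes only in rows, so rows that repeat a pose let the fingers close. It gives the time, the measured TCP pose, the force, the opening and the grip force at its end, in the units of the state.
- manip.get_state(): the state, without advancing time (a new reading comes with each control period).
- manip.get_image(name): name is "side" or "top"; returns the picture (420x560x3 uint8, red, green, blue); there is no depth.
- manip.camera_params(name): a dict with "fx", "fy", "cx", "cy" (pixels), "R" (3x3) and "t" (3): a world point X has camera coordinates R X + t. Camera axes: x right, y down, z forward; pixel columns grow to the right and rows downward; lengths in m; the calibration is good to about 2 mm. A picture is of the moment at which its call begins. camera_params takes no time and is no camera call.
- manip.sign_off(): hands the job in; it is judged then, once.
The state is a dict: "clock": time; "qpos": joint angles; "qd": joint speeds; "effort": joint torques, N m; "position": TCP position; "ee_rot": TCP orientation; "contact_force": force on the tool from outside, world axes, zero at the start; "moment": the same for the moment, N m; "width": finger opening in m; "gripper_force": force on a finger pad.
Only numpy, scipy, OpenCV 4.12 (cv2) and the standard library are available. Lean on these libraries where they do the work, as an engineer would, in place of code of your own. Each camera call takes 0.05 s, during which the arm holds its last target. There are 200 camera calls.

## Working session

There is one attempt and no reset: what is moved stays moved. The work goes in short steps, Python scripts to look and compute and a tool call to move; the robot and the scene stay as the last step left them, time stands still between calls to the robot, and variables do not carry over. Pictures are saved under pics/ and viewed, at most 14 in all, crops included, and the job is handed in when it is done.

Besides the shell and the picture viewer there is one more tool, called after "Request:" as name(argument=value, ...) on one line, values as JSON. move_arm: Moves the arm, as the interface text tells. Scaled input: -1 to 1 covers 80 cm each way for a shift and 120 degrees each way for a turn. Its arguments: {"type":"object","properties":{"deltas":{"type":"array","items":{"type":"array","items":{"type":"array","items":{"type":"number","minimum":-1,"maximum":1}}}},"squeeze":{"type":"number"}},"required":["deltas"]}

```bash
mkdir -p pics; cat > h.py <<'E'
import numpy as np, cv2
from rig import manip
def snap(name,fn=None):
    im=manip.get_image(name)
    if fn: cv2.imwrite('pics/'+fn,im[:,:,::-1])
    return im
def ray(name,u,v,z):
    p=manip.camera_params(name);R=np.array(p['R']);t=np.array(p['t'])
    c=-R.T@t; d=R.T@np.array([(u-p['cx'])/p['fx'],(v-p['cy'])/p['fy'],1])
    return c+d*(z-c[2])/d[2]
def proj(name,X):
    p=manip.camera_params(name);q=np.array(p['R'])@np.array(X)+np.array(p['t'])
    return np.array([p['fx']*q[0]/q[2]+p['cx'],p['fy']*q[1]/q[2]+p['cy']])
E
python3 - <<'E'
from h import *
for n in('top','side'):
    snap(n,n+'0.png');p=manip.camera_params(n);R=np.array(p['R']);print(n,p['fx'],-R.T@np.array(p['t']),R.round(2).tolist())
s=manip.get_state();print(s)
E
```

```text
top 527.5209684518346 [0.2833026  0.01827312 1.61090271] [[0.01, -1.0, 0.01], [-0.99, -0.01, -0.16], [0.16, -0.01, -0.99]]
side 503.36290304956145 [-0.3214373   0.81949333  0.9985218 ] [[-0.69, -0.73, -0.02], [-0.43, 0.43, -0.79], [0.59, -0.53, -0.61]]
{'clock': 0.1, 'qpos': array([-1.28798449e+00,  2.76557323e-01,  1.50599206e+00,  8.91021877e-06,
        1.36068095e+00, -1.21013535e-01]), 'qd': array([ 0.00025622, -0.0006765 , -0.00349687,  0.00048406,  0.00122983,
       -0.00011111]), 'effort': array([ 1.32656191e-03, -4.17698407e+01, -2.46402919e+01,  3.21653624e-05,
        5.82357126e-03, -2.80910186e-06]), 'position': array([ 0.22580687, -0.52832773,  0.23851737]), 'ee_rot': array([-8.16511073e-04,  9.79684652e-01,  2.00542543e-01, -6.18288723e-05]), 'contact_force': array([-0.83968106, -0.80559826,  0.21231473]), 'moment': array([ 0.02353295, -0.02512086,  0.01128144]), 'gripper_force': 0.0, 'width': 0.08528226902741118}
```

View pics/top0.png

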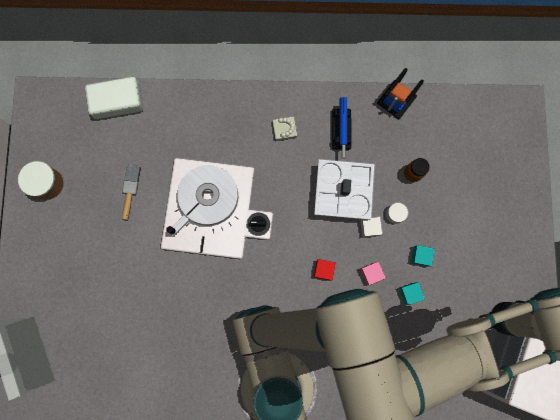

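View pics/side0.png

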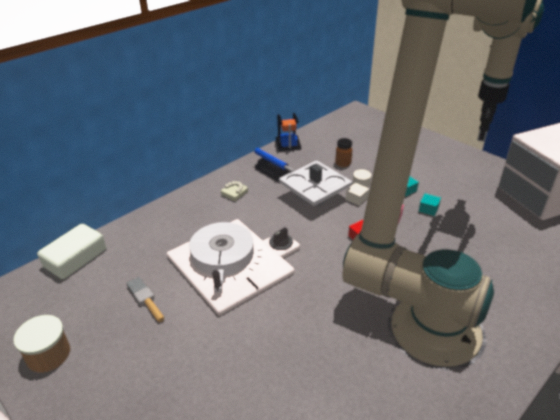

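The top view shows the mill at about (207,194), with the handle at (170,231), the mark at (202,243) and the clamp at (258,223). The carrier is at (346,187). The only off-white pieces are the disc at (397,213) and the block at (372,226). The red, pink and turquoise cubes are decoys. Next I'll enlarge both regions.

```bash
python3 - <<'E'
from h import *
im=cv2.imread('pics/top0.png')
a=cv2.resize(im[150:265,155:280],None,fx=4.6,fy=4.6,interpolation=cv2.INTER_CUBIC)[:529]
cv2.imwrite('pics/c1.png',a)
b=cv2.resize(im[150:250,305:425],None,fx=5,fy=5,interpolation=cv2.INTER_CUBIC)
cv2.imwrite('pics/c2.png',b)
E
```

```text
(no output)
```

View pics/c1.png

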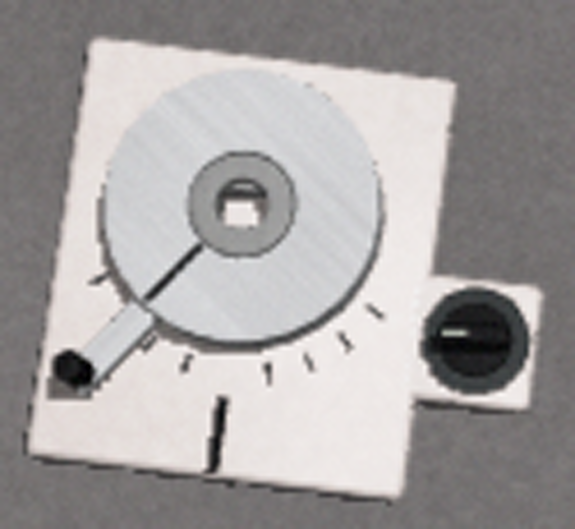

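View pics/c2.png

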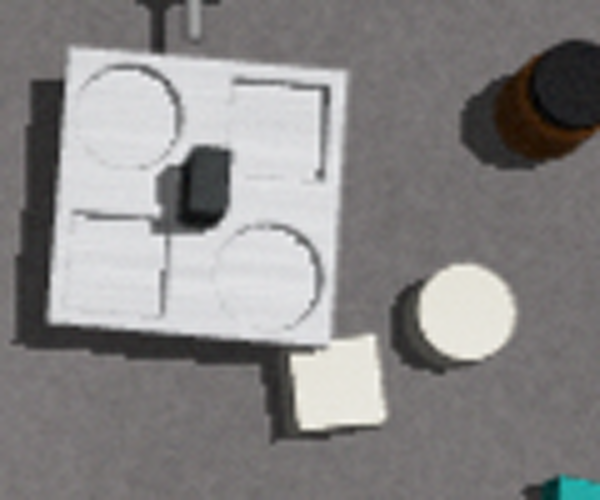

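The enlarged crops show:
- **Mill:** ring centre at about (207.5,194.6) in the full image. The clamp knob at about (258,224) has its bar nearly horizontal. The handle top is at about (171,230).
- **Blanks:** the off-white square at full (372.5,226.5) and the off-white disc at (398.3,212.5). Both fit the description. The red, pink and turquoise cubes don't, because of their colour.

```bash
cat >> h.py <<'E'
def pose():
    s=manip.get_state();w,x,y,z=s['ee_rot'];from scipy.spatial.transform import Rotation as Ro
    return np.array(s['position']),Ro.from_quat([x,y,z,w]).as_matrix(),s
def go(X,yaw=None):
    """normalised row to bring TCP to X with tool y axis along yaw(deg, mod 180)"""
    p,M,s=pose(); d=M.T@(np.array(X)-p)
    cur=np.degrees(np.arctan2(M[1,1],M[0,1])); tw=0
    if yaw is not None: tw=-((yaw-cur+90)%180-90)
    print('row',(d/0.8).round(4).tolist(),round(tw/120,4),'| tw deg',round(tw,1),'yaw',round(cur,1),'q6',s['qpos'][5].round(2),'pos',p.round(4),'w',round(s['width'],4),'F',s['contact_force'].round(1),'t',s['clock'])
E
python3 - <<'E'
from h import *
f=lambda u,v,k=4.6,o=(155,150):(u/k+o[0],v/k+o[1])
def P(u,v,z,k=4.6,o=(155,150)): return ray('top',*f(u,v,k,o),z)[:2]
print('ring',P(241.5,205,.064))
c=[P(*q,.02) for q in((95,40),(455,80),(400,497),(32,455))]
print('base corners',np.round(c,4).tolist())
a,b,d,e=c
ux=(a-e+b-d); uy=(a-b+e-d); print('base x dir',np.degrees(np.arctan2(ux[1],ux[0])),'from y',np.degrees(np.arctan2(uy[1],uy[0]))-90)
print('mark',P(223,398,.02),P(212,470,.02))
print('handle top',P(72,366,.097))
print('clamp disc',P(477,341,.032))
print('bar ends',P(428,340,.064),P(512,340,.064))
k=5;o=(305,150)
cc=[P(*q,.066,k,o) for q in((70,47),(349,71),(330,347),(50,323))]
print('plate',np.round(cc,4).tolist(),np.mean(cc,0))
a,b,d,e=cc;v=(a-e+b-d);w=(a-b+e-d);print('plate dir',np.degrees(np.arctan2(v[1],v[0])),np.degrees(np.arctan2(w[1],w[0]))-90)
print('bar top',P(209,170,.116,k,o))
print('disc',P(466,311,.04,k,o)); 
bb=[P(*q,.04,k,o) for q in((291,350),(376,337),(386,418),(299,430))]
print('block',np.mean(bb,0),np.round(bb,4).tolist())
go([0.45,-.1,.2],0)
E
```

```text
ring [0.56084629 0.21686467]
base corners [[0.6799, 0.3245], [0.656, 0.0823], [0.3765, 0.1127], [0.4008, 0.3537]]
base x dir -6.085278091816098 from y -5.694196467528968
mark [0.43984632 0.23033789] [0.39255134 0.23588054]
handle top [0.45109515 0.31507284]
clamp disc [0.47832354 0.06397313]
bar ends [0.47458907 0.09448038] [0.47532315 0.04060478]
plate [[0.6728, -0.1149], [0.6605, -0.283], [0.4927, -0.269], [0.5048, -0.1031]] [ 0.58272823 -0.1925074 ]
plate dir -4.388979162479044 -4.165885468617944
bar top [ 0.58833711 -0.19111417]
disc [ 0.51933036 -0.35648483]
block [ 0.47413056 -0.27835876] [[0.4941, -0.2503], [0.5027, -0.3017], [0.4538, -0.3069], [0.4459, -0.2545]]
row [0.4681, -0.3821, 0.0489] -0.5572 | tw deg -66.9 yaw -66.9 q6 -0.12 pos [ 0.2258 -0.5283  0.2385] w 0.0853 F [-0.8 -0.8  0.2] t 0.1
```

```bash
python3 -c "
from h import *
go([0.477,.066,.16],0)"
```

```text
row [0.5806, -0.5596, 0.0992] -0.5572 | tw deg -66.9 yaw -66.9 q6 -0.12 pos [ 0.2258 -0.5283  0.2385] w 0.0853 F [-0.8 -0.8  0.2] t 0.1
```

Request:
move_arm(deltas=[[[0.58,-0.56,0.1,-0.557,-1],[0.58,-0.56,0.1,-0.557,-1],[0.58,-0.56,0.1,-0.557,-1],[0.58,-0.56,0.1,-0.557,-1],[0.58,-0.56,0.1,-0.557,-1],[0.58,-0.56,0.1,-0.557,-1],[0.58,-0.56,0.1,-0.557,-1],[0.58,-0.56,0.1,-0.557,-1],[0.58,-0.56,0.1,-0.557,-1],[0.58,-0.56,0.1,-0.557,-1],[0.58,-0.56,0.1,-0.557,-1],[0.58,-0.56,0.1,-0.557,-1]]])

```text
clock: 1.3
position: [0.4575, 0.0219, 0.1651]
ee_rot: [0.0, 0.707, 0.707, -0.0]
contact_force: [0.9, 0.0, 0.3]
width: 0.0854
gripper_force: 0.0
```

Request:
move_arm(deltas=[[[0,0,0,0,-1],[0,0,0,0,-1]]])

```text
clock: 1.5
position: [0.457, 0.0209, 0.1649]
ee_rot: [-0.0, 0.706, 0.708, -0.001]
contact_force: [0.7, -0.8, -0.7]
width: 0.0853
gripper_force: 0.0
```

```bash
python3 -c "
from h import *
go([0.477,.066,.044],0);snap('top','t1.png');snap('side','s1.png')"
```

```text
row [0.0564, 0.0255, 0.151] 0.0016 | tw deg 0.2 yaw 0.2 q6 -0.11 pos [0.457  0.0209 0.1649] w 0.0853 F [ 0.7 -0.8 -0.7] t 1.5
```

```bash
python3 -c "
from h import *
for X in [(.477,.066,.064),(.477,.066,.032),(.560,.216,.064),(.451,.315,.097),(.583,-.1925,.066)]: print(X,proj('side',X).round(1),proj('top',X).round(1))
im=cv2.imread('pics/side0.png');print('ok')
a=np.hstack([cv2.resize(im[215:265,255:315],None,fx=6.5,fy=6.5,interpolation=2),cv2.resize(im[155:205,270:360][:,:60],None,fx=6.5,fy=6.5,interpolation=2)])
cv2.imwrite('pics/c3.png',a)"
```

```text
(0.477, 0.066, 0.064) [281.  232.1] [257.7 223.2]
(0.477, 0.066, 0.032) [281.1 240.5] [258.  224.6]
(0.56, 0.216, 0.064) [221.8 243. ] [207.8 194.8]
(0.451, 0.315, 0.097) [217. 272.] [170.7 229.6]
(0.583, -0.1925, 0.066) [315.5 180.4] [345.  189.1]
ok
```

View pics/c3.png

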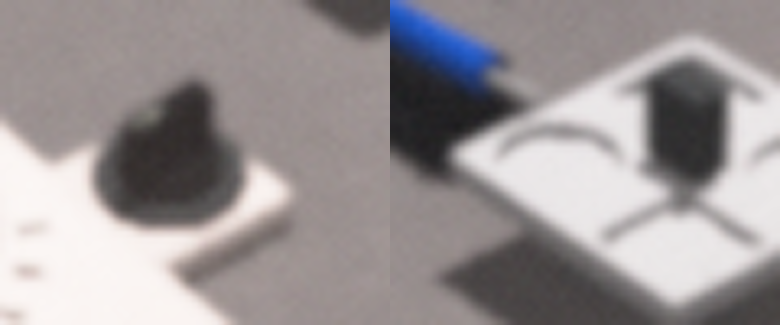

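Side check: the knob disc at about (281,241) matches its projected position, so I'll descend and grip.

Request:
move_arm(deltas=[[[0.056,0.0255,0.05,0,-1],[0.056,0.0255,0.148,0,-1],[0.056,0.0255,0.148,0,-1],[0.056,0.0255,0.148,0,-1],[0.056,0.0255,0.148,0,1],[0.056,0.0255,0.148,0,1],[0.056,0.0255,0.148,0,1],[0.056,0.0255,0.148,0,1],[0.056,0.0255,0.148,0,1],[0.056,0.0255,0.148,0,1],[0.056,0.0255,0.148,0,1]]], squeeze=25)

```text
clock: 2.7
position: [0.4807, 0.0644, 0.0485]
ee_rot: [0.002, 0.707, 0.707, 0.002]
contact_force: [4.1, -0.9, 5.8]
width: 0.0135
gripper_force: 31.2
```

Request:
move_arm(deltas=[[[0,0.004,0,-0.07,1],[0,0.004,0,-0.14,1],[0,0.004,0,-0.21,1],[0,0.004,0,-0.28,1],[0,0.004,0,-0.35,1],[0,0.004,0,-0.42,1],[0,0.004,0,-0.49,1],[0,0.004,0,-0.56,1],[0,0.004,0,-0.61,1],[0,0.004,0,-0.61,1],[0,0.004,0,-0.61,1]]])

```text
clock: 3.8
position: [0.4803, 0.0639, 0.0485]
ee_rot: [-0.0, 0.145, 0.989, -0.001]
contact_force: [-1.4, -3.0, 14.2]
width: 0.0134
gripper_force: 32.3
```

```bash
python3 -c "
from h import *
go([0.451,.315,.15],48);print(manip.get_state()['moment'])"
```

```text
row [0.1254, 0.2898, -0.1274] 0.2106 | tw deg 25.3 yaw 73.3 q6 -1.29 pos [0.4803 0.0639 0.0485] w 0.0134 F [-1.4 -3.  14.2] t 3.8
[-0.57539445  0.48756207  0.09946304]
```

Request:
move_arm(deltas=[[[0,0,0,0,-1],[0,0,0,0,-1],[0,0,0,0,-1],[0,0,0,0,-1],[0,0,-0.06,0,-1],[0,0,-0.127,0,-1],[0.125,0.29,-0.127,0.21,-1],[0.125,0.29,-0.127,0.21,-1],[0.125,0.29,-0.127,0.21,-1],[0.125,0.29,-0.127,0.21,-1],[0.125,0.29,-0.127,0.21,-1],[0.125,0.29,-0.127,0.21,-1]]])

```text
clock: 5.0
position: [0.4515, 0.3195, 0.1484]
ee_rot: [-0.0, 0.357, 0.934, 0.001]
contact_force: [1.0, -0.3, 0.3]
width: 0.0855
gripper_force: 0.0
```

```bash
python3 -c "
from h import *
go([0.451,.315,.069],48)
im=manip.get_image('top')
a=cv2.resize(im[150:265,155:280],None,fx=4.6,fy=4.6,interpolation=2)
cv2.imwrite('pics/c4.png',a[:,:,::-1])"
```

```text
row [-0.0035, -0.0047, 0.0992] 0.0012 | tw deg 0.1 yaw 48.1 q6 -0.35 pos [0.4515 0.3195 0.1484] w 0.0855 F [ 1.  -0.3  0.3] t 5.0
```

View pics/c4.png

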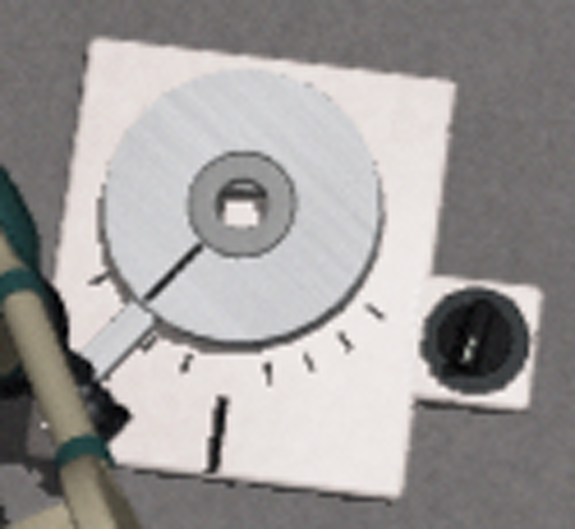

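The bar is now nearly vertical in the picture, at about (470,340) in the crop, so the knob has turned about 73°. The handle is under the gripper, so I'll descend and grip the post.

Request:
move_arm(deltas=[[[-0.003,-0.004,0.05,0,-1],[-0.003,-0.004,0.099,0,-1],[-0.003,-0.004,0.099,0,-1],[-0.003,-0.004,0.099,0,1],[-0.003,-0.004,0.099,0,1],[-0.003,-0.004,0.099,0,1],[-0.003,-0.004,0.099,0,1],[-0.003,-0.004,0.099,0,1],[-0.003,-0.004,0.099,0,1]]], squeeze=30)

```text
clock: 5.95
position: [0.4538, 0.3129, 0.0712]
ee_rot: [0.002, 0.359, 0.933, 0.002]
contact_force: [1.1, 3.0, 5.2]
width: 0.0193
gripper_force: 29.4
```

```bash
python3 -c "
from h import *
p,M,s=pose();b=np.array([.560,.216]);v=p[:2]-b
a0=np.degrees(np.arctan2(v[1],v[0]));r=np.hypot(*v);print(r,a0,174.1-a0)
r=.15
for f in np.linspace(1/6,1,6):
    a=np.radians(a0+f*(174.1-a0));X=np.r_[b+r*np.array([np.cos(a),np.sin(a)]),p[2]]
    print((M.T@(X-p)/.8).round(4),round(-f*(174.1-a0)/120,3))
go(p)"
```

```text
0.14379954283384444 137.61248979652862 36.48751020347137
[ 0.0068 -0.0198 -0.0001] -0.051
[ 0.0038 -0.0395 -0.0002] -0.101
[-0.0013 -0.0587 -0.0003] -0.152
[-0.0084 -0.0773 -0.0004] -0.203
[-0.0175 -0.095  -0.0005] -0.253
[-0.0283 -0.1117 -0.0005] -0.304
row [0.0, 0.0, 0.0] 0.0 | tw deg 0 yaw 48.0 q6 -0.36 pos [0.4538 0.3129 0.0712] w 0.0193 F [1.1 3.  5.2] t 5.95
```

Request:
move_arm(deltas=[[[-0.001,-0.019,0,-0.051,1],[-0.004,-0.038,0,-0.101,1],[-0.009,-0.056,0,-0.152,1],[-0.016,-0.074,0,-0.203,1],[-0.025,-0.091,0,-0.253,1],[-0.035,-0.107,0,-0.304,1],[-0.035,-0.107,0,-0.304,1],[-0.035,-0.107,0,-0.304,1],[-0.035,-0.107,0,-0.304,1]]])

```text
clock: 6.85
position: [0.4173, 0.2286, 0.0712]
ee_rot: [0.002, 0.048, 0.999, -0.0]
contact_force: [0.3, -3.6, 10.0]
width: 0.0189
gripper_force: 30.6
```

Request:
move_arm(deltas=[[[0,0,0,0,-1],[0,0,0,0,-1],[0,0,0,0,-1],[0,0,0,0,-1],[0,0,-0.06,0,-1],[0,0,-0.12,0,-1],[0,0.15,-0.12,0,-1],[0,0.3,-0.12,0,-1],[0,0.3,-0.12,0,-1],[0,0.3,-0.12,0,-1],[0,0.3,-0.12,0,-1],[0,0.3,-0.12,0,-1]]])

```text
clock: 8.05
position: [0.4388, 0.4734, 0.1643]
ee_rot: [0.0, 0.046, 0.999, 0.001]
contact_force: [-0.4, -1.0, -0.3]
width: 0.0856
gripper_force: 0.0
```

```bash
python3 -c "
from h import *
p,M,s=pose();go([.48,.064,.15])
im=manip.get_image('top')"
```

```text
row [-0.0988, -0.5049, 0.0164] 0.0 | tw deg 0 yaw 84.7 q6 -0.76 pos [0.4388 0.4734 0.1643] w 0.0856 F [-0.4 -1.  -0.3] t 8.05
```

```bash
python3 -c "
from h import *
im=manip.get_image('top')
a=cv2.resize(im[150:265,155:280],None,fx=4.6,fy=4.6,interpolation=2)
cv2.imwrite('pics/c5.png',a[:,:,::-1])
cv2.imwrite('pics/t5.png',im[:,:,::-1])"
```

```text
(no output)
```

View pics/c5.png

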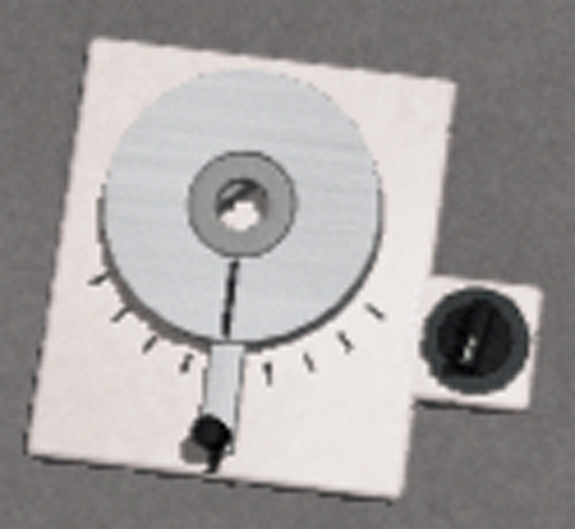

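```bash
python3 -c "
from h import *
f=lambda u,v:(u/4.6+155,v/4.6+150)
b=np.array([.560,.216])
for q,z in(((236,258),.064),((226,335),.064),((210,430),.097),((224,345),.049)):
    X=ray('top',*f(*q),z)[:2];v=X-b;print(X,np.hypot(*v),np.degrees(np.arctan2(v[1],v[0])))
m1=ray('top',*f(223,398),.02)[:2];m2=ray('top',*f(212,470),.02)[:2]
for m in(m1,m2):print('mark',np.degrees(np.arctan2(*(m-b)[::-1])))
d=m2-m1;print(np.degrees(np.arctan2(d[1],d[0])))
l=[cv2.resize(cv2.imread(n)[184:207,195:221],None,fx=14,fy=14,interpolation=2) for n in('pics/top0.png','pics/t5.png')]
cv2.imwrite('pics/c6.png',np.hstack(l))"
```

```text
[0.52610944 0.21924308] 0.034045380548379085 174.53385347879768
[0.47605369 0.2239551 ] 0.08432239553639562 174.5865838393414
[0.41214841 0.22747249] 0.14829602251953253 175.56304368831766
[0.47139017 0.22701676] 0.0892920510222754 172.91284738717724
mark 173.1950946873572
mark 173.2291869613315
173.31582054731652
```

View pics/c6.png

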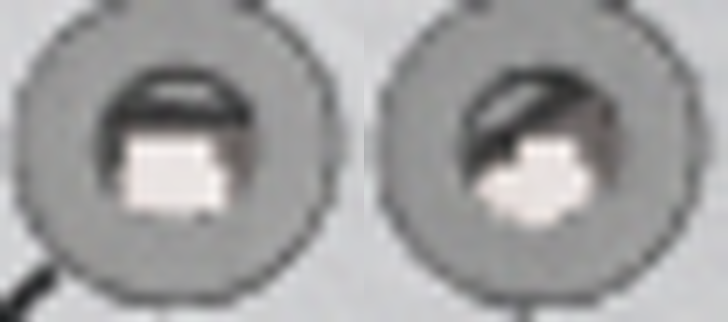

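Left is before the swing, right is after. A lit ledge crescent with a straight edge sits at about (175,95) before and (520,105) after, so the slot's long side runs along that edge. That gives a world direction of about -53.5° with the table at the mark. The table line reads 174.5° against the mark's 173.3°, about 1.2° off, which is fine. Next I'll tighten the clamp.

```bash
python3 -c "
from h import *
go([.4803,.064,.16],73.3)"
```

```text
row [-0.1006, -0.4984, 0.0062] 0.0939 | tw deg 11.3 yaw 84.6 q6 -0.76 pos [0.438  0.4686 0.1643] w 0.0858 F [-0.3 -0.  -0.6] t 8.15
```

Request:
move_arm(deltas=[[[-0.1,-0.498,0.005,0.094,-1],[-0.1,-0.498,0.005,0.094,-1],[-0.1,-0.498,0.005,0.094,-1],[-0.1,-0.498,0.005,0.094,-1],[-0.1,-0.498,0.005,0.094,-1],[-0.1,-0.498,0.005,0.094,-1],[-0.1,-0.498,0.005,0.094,-1],[-0.1,-0.498,0.005,0.094,-1],[-0.1,-0.498,0.005,0.094,-1],[-0.1,-0.498,0.005,0.094,-1],[-0.1,-0.498,0.005,0.094,-1]]])

```text
clock: 9.25
position: [0.479, 0.0641, 0.1614]
ee_rot: [-0.0, 0.147, 0.989, 0.0]
contact_force: [-0.5, 1.3, 0.0]
width: 0.0851
gripper_force: 0.0
```

```bash
python3 -c "
from h import *
go([.4803,.064,.0475],73.3)"
```

```text
row [-0.0018, 0.0003, 0.1424] -0.0015 | tw deg -0.2 yaw 73.1 q6 -1.29 pos [0.479  0.0641 0.1614] w 0.0851 F [-0.5  1.3  0. ] t 9.25
```

Request:
move_arm(deltas=[[[-0.002,0,0.06,0,-1],[-0.002,0,0.12,0,-1],[-0.002,0,0.142,0,-1],[-0.002,0,0.142,0,-1],[-0.002,0,0.142,0,1],[-0.002,0,0.142,0,1],[-0.002,0,0.142,0,1],[-0.002,0,0.142,0,1],[-0.002,0,0.142,0,1],[-0.002,0,0.142,0,1]]], squeeze=25)

```text
clock: 10.25
position: [0.4818, 0.0634, 0.0487]
ee_rot: [0.001, 0.146, 0.989, 0.0]
contact_force: [-0.7, -0.8, 4.6]
width: 0.0133
gripper_force: 28.0
```

Request:
move_arm(deltas=[[[0,0,0,0.07,1],[0,0,0,0.14,1],[0,0,0,0.21,1],[0,0,0,0.28,1],[0,0,0,0.35,1],[0,0,0,0.42,1],[0,0,0,0.49,1],[0,0,0,0.56,1],[0,0,0,0.61,1],[0,0,0,0.61,1],[0,0,0,0.61,1],[0,0,0,0.61,1]]])

```text
clock: 11.45
position: [0.481, 0.0628, 0.0486]
ee_rot: [0.0, 0.707, 0.707, -0.001]
contact_force: [-3.3, -1.9, 7.5]
width: 0.0134
gripper_force: 28.4
```

```bash
python3 -c "
from h import *
go([.584,-.192,.20],85.7);print(manip.get_state()['moment'])"
```

```text
row [-0.3186, 0.1287, -0.1889] -0.7143 | tw deg -85.7 yaw -0.0 q6 -0.01 pos [0.481  0.0628 0.0486] w 0.0134 F [-3.3 -1.9  7.5] t 11.45
[-0.41132816  0.36421045 -0.10324884]
```

Request:
move_arm(deltas=[[[0,0,0,0,-1],[0,0,0,0,-1],[0,0,0,0,-1],[0,0,0,0,-1],[0,0,-0.06,0,-1],[0,0,-0.12,0,-1],[0,0,-0.189,0,-1],[-0.319,0.129,-0.189,-0.714,-1],[-0.319,0.129,-0.189,-0.714,-1],[-0.319,0.129,-0.189,-0.714,-1],[-0.319,0.129,-0.189,-0.714,-1],[-0.319,0.129,-0.189,-0.714,-1]]])

```text
clock: 12.65
position: [0.5715, -0.1601, 0.1983]
ee_rot: [0.0, 0.411, 0.912, 0.0]
contact_force: [0.3, 0.7, 0.3]
width: 0.0855
gripper_force: 0.0
```

```bash
python3 -c "
from h import *
go([.584,-.192,.18],85.7)"
```

```text
row [-0.0402, -0.0148, 0.0229] -0.3683 | tw deg -44.2 yaw 41.5 q6 -1.11 pos [ 0.5715 -0.1601  0.1983] w 0.0855 F [0.3 0.7 0.3] t 12.65
```

Request:
move_arm(deltas=[[[-0.04,-0.015,0.023,-0.368,-1],[-0.04,-0.015,0.023,-0.368,-1],[-0.04,-0.015,0.023,-0.368,-1],[-0.04,-0.015,0.023,-0.368,-1],[-0.04,-0.015,0.023,-0.368,-1],[-0.04,-0.015,0.023,-0.368,-1],[-0.04,-0.015,0.023,-0.368,-1],[-0.04,-0.015,0.023,-0.368,-1]]])

```text
clock: 13.45
position: [0.5831, -0.1903, 0.1799]
ee_rot: [-0.0, 0.042, 0.999, -0.0]
contact_force: [-0.0, 0.7, 0.6]
width: 0.0853
gripper_force: 0.0
```

```bash
python3 -c "
from h import *
go([.584,-.192,.083],85.7)"
```

```text
row [-0.0013, -0.002, 0.1211] -0.0042 | tw deg -0.5 yaw 85.2 q6 -1.92 pos [ 0.5831 -0.1903  0.1799] w 0.0853 F [-0.   0.7  0.6] t 13.45
```

Request:
move_arm(deltas=[[[-0.001,-0.002,0.06,0,-1],[-0.001,-0.002,0.12,0,-1],[-0.001,-0.002,0.12,0,-1],[-0.001,-0.002,0.12,0,-1],[-0.001,-0.002,0.12,0,1],[-0.001,-0.002,0.12,0,1],[-0.001,-0.002,0.12,0,1],[-0.001,-0.002,0.12,0,1],[-0.001,-0.002,0.12,0,1],[-0.001,-0.002,0.12,0,1],[-0.001,-0.002,0.12,0,1]]], squeeze=80)

```text
clock: 14.55
position: [0.5844, -0.1927, 0.0853]
ee_rot: [0.001, 0.041, 0.999, -0.001]
contact_force: [-1.7, -1.0, 6.6]
width: 0.0231
gripper_force: 79.8
```

Request:
move_arm(deltas=[[[0,0,-0.03,0,1],[0,0,-0.06,0,1],[0,0,-0.1,0,1],[0,0,-0.13,0,1],[0,0,-0.13,0,1],[0,0,-0.13,0,1]]])

```text
clock: 15.15
position: [0.5827, -0.1915, 0.1862]
ee_rot: [-0.001, 0.041, 0.999, 0.001]
contact_force: [-0.9, -0.4, -8.8]
width: 0.0231
gripper_force: 80.4
```

```bash
python3 -c "
from h import *
snap('top','t6.png');snap('side','s6.png')
go([.560,.216,.185],36.5)"
```

```text
row [0.069, 0.505, 0.0014] 0.4067 | tw deg 48.8 yaw 85.3 q6 -1.92 pos [ 0.582  -0.1912  0.185 ] w 0.023 F [-0.1  0.4 -8.7] t 15.25
```

View pics/t6.png

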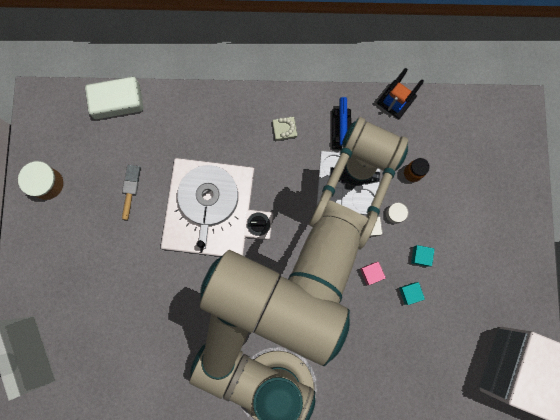

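Request:
move_arm(deltas=[[[0.01,0.05,0,0.05,1],[0.069,0.505,0,0.407,1],[0.069,0.505,0,0.407,1],[0.069,0.505,0,0.407,1],[0.069,0.505,0,0.407,1],[0.069,0.505,0,0.407,1],[0.069,0.505,0,0.407,1],[0.069,0.505,0,0.407,1],[0.069,0.505,0,0.407,1],[0.069,0.505,0,0.407,1],[0.069,0.505,0,0.407,1],[0.069,0.505,0,0.407,1]]])

```text
clock: 16.45
position: [0.5611, 0.214, 0.1864]
ee_rot: [-0.001, 0.451, 0.893, -0.001]
contact_force: [-0.2, -1.2, -7.8]
width: 0.0231
gripper_force: 81.7
```

Request:
move_arm(deltas=[[[0,0,0,0,1],[0,0,0,0,1],[0,0,0,0,1]]])

```text
clock: 16.75
position: [0.562, 0.2142, 0.188]
ee_rot: [0.0, 0.451, 0.893, -0.0]
contact_force: [-0.7, 0.4, -6.7]
width: 0.023
gripper_force: 81.7
```

```bash
python3 -c "
from h import *
im=snap('side','s7.png')
go([.560,.216,.185],36.5)
p,M,s=pose();print(s['effort'][:1],proj('side',p),proj('side',[.56,.216,.064]))
a=cv2.resize(im[130:300,130:330],None,fx=3.5,fy=3.5,interpolation=2)
cv2.imwrite('pics/c7.png',a[:,:,::-1])"
```

```text
row [0.0031, -0.0008, 0.0038] -0.0009 | tw deg -0.1 yaw 36.4 q6 -0.39 pos [0.562  0.2144 0.188 ] w 0.0232 F [-0.   0.6 -6.7] t 16.8
[-0.02988682] [217.86825169 207.26244744] [221.81882479 242.95854463]
```

View pics/c7.png

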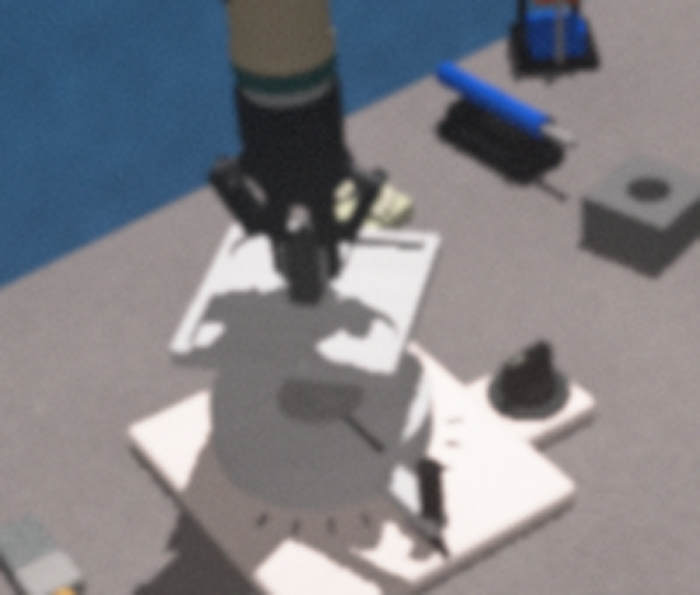

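```bash
python3 -c "
from h import *
f=lambda u,v:(u/3.5+130,v/3.5+130)
c=[ray('side',*f(*q),.169)[:2] for q in((440,235),(398,372),(172,349))]
print(np.round(c,4),(c[0]+c[2])/2)
go([.562,.2155,.1115],36.5)"
```

```text
[[0.5446 0.0966]
 [0.4418 0.2286]
 [0.5786 0.33  ]] [0.56161213 0.21329636]
row [0.0011, 0.0008, 0.0957] -0.0009 | tw deg -0.1 yaw 36.4 q6 -0.39 pos [0.562  0.2144 0.188 ] w 0.0232 F [-0.   0.6 -6.7] t 16.8
```

Request:
move_arm(deltas=[[[0.001,0.001,0.03,0,1],[0.001,0.001,0.054,0,1],[0.001,0.001,0.054,0,1],[0.001,0.001,0.06,0,1],[0.001,0.001,0.065,0,1],[0.001,0.001,0.07,0,1],[0.001,0.001,0.072,0,1],[0.001,0.001,0.072,0,1]]])

```text
clock: 17.6
position: [0.562, 0.2162, 0.1304]
ee_rot: [0.0, 0.45, 0.893, -0.0]
contact_force: [0.6, -0.6, -8.2]
width: 0.0231
gripper_force: 81.5
```

```bash
python3 -c "
from h import *
go([.562,.2155,.1]);print(manip.get_state()['moment'])"
```

```text
row [-0.0007, -0.0005, 0.038] 0.0 | tw deg 0 yaw 36.5 q6 -0.38 pos [0.562  0.2162 0.1304] w 0.0231 F [ 0.6 -0.6 -8.2] t 17.6
[-1.19975925e-02  3.03720983e-02 -5.56655426e-06]
```

Request:
move_arm(deltas=[[[0,0,0.004,0,1],[0,0,0.008,0,1],[0,0,0.012,0,1],[0,0,0.012,0,1],[0,0,0.012,0,1]]])

```text
clock: 18.1
position: [0.5619, 0.2162, 0.1206]
ee_rot: [-0.0, 0.45, 0.893, -0.0]
contact_force: [0.1, -1.3, -7.3]
width: 0.0232
gripper_force: 81.5
```

The stub is past ledge level with no contact, so it is in the slot. Continuing down.

Request:
move_arm(deltas=[[[0,0,0.008,0,1],[0,0,0.016,0,1],[0,0,0.022,0,1],[0,0,0.026,0,1],[0,0,0.026,0,1],[0,0,0.026,0,1]]])

```text
clock: 18.7
position: [0.5623, 0.2163, 0.1]
ee_rot: [0.0, 0.45, 0.893, 0.0]
contact_force: [-0.4, 2.9, -8.5]
width: 0.0231
gripper_force: 83.4
```

Request:
move_arm(deltas=[[[0,0,0.002,0,1],[0,0,0.003,0,1],[0,0,0.003,0,1]]])

```text
clock: 19.0
position: [0.5634, 0.2166, 0.0994]
ee_rot: [0.001, 0.45, 0.893, 0.001]
contact_force: [0.3, -0.7, 5.2]
width: 0.023
gripper_force: 86.0
```

Request:
move_arm(deltas=[[[0,0,0,0,-1],[0,0,0,0,-1],[0,0,0,0,-1],[0,0,0,0,-1],[0,0,0,0,-1],[0,0,-0.06,0,-1],[0,0,-0.15,0,-1],[0.3,0.1,-0.15,0,-1],[0.3,0.1,-0.15,0,-1],[0.3,0.1,-0.15,0,-1],[0.3,0.1,-0.15,0,-1],[0.3,0.1,-0.15,0,-1]]])

```text
clock: 20.2
position: [0.4841, 0.4547, 0.2174]
ee_rot: [0.0, 0.45, 0.893, 0.0]
contact_force: [1.2, 0.7, -0.6]
width: 0.0857
gripper_force: 0.0
```

```bash
python3 -c "
from h import *
go([.474,-.278,.15]);im=snap('top','t8.png')
a=np.hstack([cv2.resize(im[140:260,150:270],None,fx=3.2,fy=3.2,interpolation=2),cv2.resize(im[150:270,310:430],None,fx=3.2,fy=3.2,interpolation=2)])
cv2.imwrite('pics/c8.png',a[:,:,::-1])"
```

```text
row [-0.7292, -0.5544, 0.0843] 0.0 | tw deg 0 yaw 36.5 q6 0.01 pos [0.4841 0.4547 0.2174] w 0.0857 F [ 1.2  0.7 -0.6] t 20.2
```

View pics/c8.png

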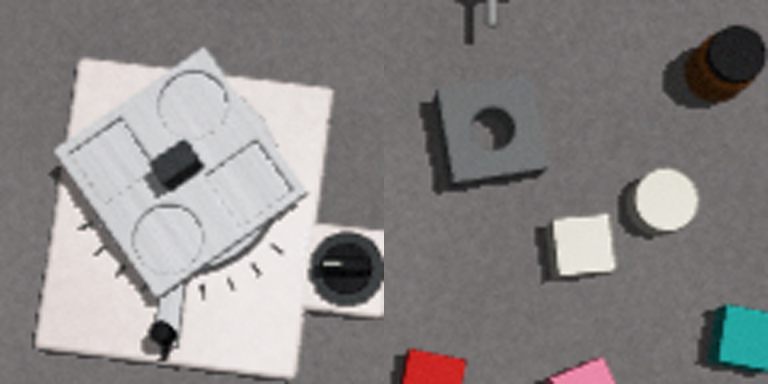

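The carrier is home and level at about (178,165) in the crop. The handle is at the mark and the knob bar is back to horizontal. The block is at about (583,245) and the disc at (665,200). Next I'll measure these.

```bash
python3 -c "
from h import *
im=cv2.imread('pics/t8.png')[:,:,::-1].astype(int)
f=lambda u,v:(u/3.2+150,v/3.2+140)
c=[ray('top',*f(*q),.080)[:2] for q in((205,48),(308,192),(162,298),(55,150))]
print('plate',np.round(c,4).tolist(),np.mean(c,0))
a,b,d,e=c;v=(b-a+d-e);print('edge',np.degrees(np.arctan2(v[1],v[0])))
m=((im.min(2)>185)).astype(np.uint8);m[:,:350]=0;m[:195]=0;m[250:]=0;m[:,420:]=0
cs,_=cv2.findContours(m,0,2)
for k in cs:
    if cv2.contourArea(k)<80: continue
    M=cv2.moments(k);u,v=M['m10']/M['m00'],M['m01']/M['m00']
    r=cv2.minAreaRect(k);box=cv2.boxPoints(r)
    X=ray('top',u,v,.04);B=np.array([ray('top',*q,.04)[:2] for q in box]);e=B[1]-B[0]
    print('px',u,v,'X',X[:2],'box c',B.mean(0),'sz',np.hypot(*e),np.hypot(*(B[2]-B[1])),'ang',np.degrees(np.arctan2(e[1],e[0]))%90)
"
```

```text
plate [[0.678, 0.1993], [0.5434, 0.1005], [0.4437, 0.231], [0.5793, 0.3342]] [0.5611     0.21623463]
edge -143.2104824134654
px 372.0248091603053 226.1698473282443 X [ 0.47580106 -0.27664469] box c [ 0.47593217 -0.27662204] sz 0.05181586842159925 0.05194668856258311 ang 6.521690704432345
px 397.77711244178306 211.94344644045242 X [ 0.52009563 -0.35522269] box c [ 0.52000674 -0.35590117] sz 0.05464676781388015 0.05497672255403678 ang 0.8099857974356439
```

```bash
python3 -c "
from h import *
go([.477,-.277,.15],6.5)"
```

```text
row [-0.7395, -0.5582, 0.0757] 0.252 | tw deg 30.2 yaw 36.7 q6 0.02 pos [0.481  0.4636 0.2179] w 0.0853 F [-0.5  4.6  0.6] t 20.25
```

Request:
move_arm(deltas=[[[-0.74,-0.56,0.06,0.252,-1],[-0.74,-0.56,0.06,0.252,-1],[-0.74,-0.56,0.06,0.252,-1],[-0.74,-0.56,0.06,0.252,-1],[-0.74,-0.56,0.06,0.252,-1],[-0.74,-0.56,0.06,0.252,-1],[-0.74,-0.56,0.06,0.252,-1],[-0.74,-0.56,0.06,0.252,-1],[-0.74,-0.56,0.06,0.252,-1],[-0.74,-0.56,0.06,0.252,-1],[-0.74,-0.56,0.06,0.252,-1],[-0.74,-0.56,0.06,0.252,-1]]])

```text
clock: 21.45
position: [0.4776, -0.1478, 0.1786]
ee_rot: [0.0, 0.668, 0.744, 0.0]
contact_force: [1.6, 0.7, -0.1]
width: 0.0857
gripper_force: 0.0
```

```bash
python3 -c "
from h import *
go([.477,-.277,.12],6.5)"
```

```text
row [-0.1604, -0.0183, 0.0732] -0.0024 | tw deg -0.3 yaw 6.2 q6 -0.55 pos [ 0.4776 -0.1478  0.1786] w 0.0857 F [ 1.6  0.7 -0.1] t 21.45
```

Request:
move_arm(deltas=[[[-0.16,-0.018,0.05,0,-1],[-0.16,-0.018,0.05,0,-1],[-0.16,-0.018,0.073,0,-1],[-0.16,-0.018,0.073,0,-1],[-0.16,-0.018,0.073,0,-1],[-0.16,-0.018,0.073,0,-1]]])

```text
clock: 22.05
position: [0.4778, -0.2737, 0.1206]
ee_rot: [0.0, 0.668, 0.745, 0.0]
contact_force: [-0.2, 0.2, 0.8]
width: 0.0851
gripper_force: 0.0
```

```bash
python3 -c "
from h import *
im=snap('side')
m=((im.min(2)>150)).astype(np.uint8)
cs,_=cv2.findContours(m,0,2)
for X in((.4773,-.277,.04),(.5215,-.3558,.04)): print(proj('side',X))
for k in cs:
    if cv2.contourArea(k)>60: print(cv2.boundingRect(k),cv2.contourArea(k))
go([.477,-.277,.019],6.5)"
```

```text
[356.90801162 189.53186971]
[361.56457261 174.59281024]
(471, 317, 12, 29) 120.0
(13, 314, 50, 38) 1355.5
(135, 287, 19, 14) 144.0
(351, 275, 42, 17) 197.5
(399, 267, 27, 20) 331.5
(38, 224, 65, 42) 1262.0
(166, 215, 135, 98) 5582.5
(221, 180, 27, 16) 185.5
(514, 123, 46, 42) 959.5
(147, 0, 41, 11) 211.0
(0, 0, 141, 49) 4268.0
row [-0.0041, -0.0019, 0.1275] -0.0018 | tw deg -0.2 yaw 6.3 q6 -0.76 pos [ 0.478  -0.2735  0.121 ] w 0.0854 F [-0.2 -0.2  0.1] t 22.1
```

Request:
move_arm(deltas=[[[-0.004,-0.001,0.05,0,-1],[-0.004,-0.001,0.1,0,-1],[-0.004,-0.001,0.127,0,-1],[-0.004,-0.001,0.127,0,-1],[-0.004,-0.001,0.127,0,1],[-0.004,-0.001,0.127,0,1],[-0.004,-0.001,0.127,0,1],[-0.004,-0.001,0.127,0,1],[-0.004,-0.001,0.127,0,1]]], squeeze=30)

```text
clock: 23.0
position: [0.4787, -0.2784, 0.0207]
ee_rot: [0.002, 0.668, 0.744, 0.0]
contact_force: [0.4, 1.5, 7.2]
width: 0.0536
gripper_force: 33.5
```

```bash
python3 -c "
from h import *
p,M,s=pose();go([.477,-.277,.17])"
```

```text
row [0.0015, -0.0013, -0.1867] 0.0 | tw deg 0 yaw 6.2 q6 -0.76 pos [ 0.4787 -0.2784  0.0207] w 0.0536 F [0.4 1.5 7.2] t 23.0
```

Request:
move_arm(deltas=[[[0,0,-0.06,0,1],[0,0,-0.12,0,1],[0,0,-0.18,0,1],[0.25,0.08,-0.18,-0.15,1],[0.535,0.035,-0.18,-0.254,1],[0.535,0.035,-0.18,-0.254,1],[0.535,0.035,-0.18,-0.254,1],[0.535,0.035,-0.18,-0.254,1],[0.535,0.035,-0.18,-0.254,1],[0.535,0.035,-0.18,-0.254,1],[0.535,0.035,-0.18,-0.254,1],[0.535,0.035,-0.18,-0.254,1]]])

```text
clock: 24.2
position: [0.4578, 0.1539, 0.1633]
ee_rot: [0.0, 0.448, 0.894, 0.001]
contact_force: [0.4, -0.8, 0.1]
width: 0.0532
gripper_force: 32.8
```

```bash
python3 -c "
from h import *
go([.5539,.1522,.115],36.7)"
```

```text
row [-0.0737, 0.0947, 0.0605] 0.001 | tw deg 0.1 yaw 36.8 q6 -0.46 pos [0.4578 0.1539 0.1633] w 0.0532 F [ 0.4 -0.8  0.1] t 24.2
```

Request:
move_arm(deltas=[[[-0.074,0.095,0,0,1],[-0.074,0.095,0,0,1],[-0.074,0.095,0.03,0,1],[-0.074,0.095,0.06,0,1],[-0.074,0.095,0.06,0,1],[-0.074,0.095,0.06,0,1],[-0.074,0.095,0.06,0,1]]])

```text
clock: 24.9
position: [0.5558, 0.1488, 0.1161]
ee_rot: [0.001, 0.449, 0.894, 0.001]
contact_force: [-0.6, 0.3, -0.4]
width: 0.0531
gripper_force: 32.8
```

```bash
python3 -c "
from h import *
go([.5539,.1522,.0935],36.7)
im=snap('side','s9.png')
a=cv2.resize(im[170:280,170:310],None,fx=5,fy=5,interpolation=2)
cv2.imwrite('pics/c9.png',a[:,:,::-1])"
```

```text
row [0.0048, 0.0005, 0.0283] 0.0 | tw deg 0.0 yaw 36.7 q6 -0.5 pos [0.5558 0.1488 0.1161] w 0.0531 F [-0.6  0.3 -0.4] t 24.9
```

View pics/c9.png

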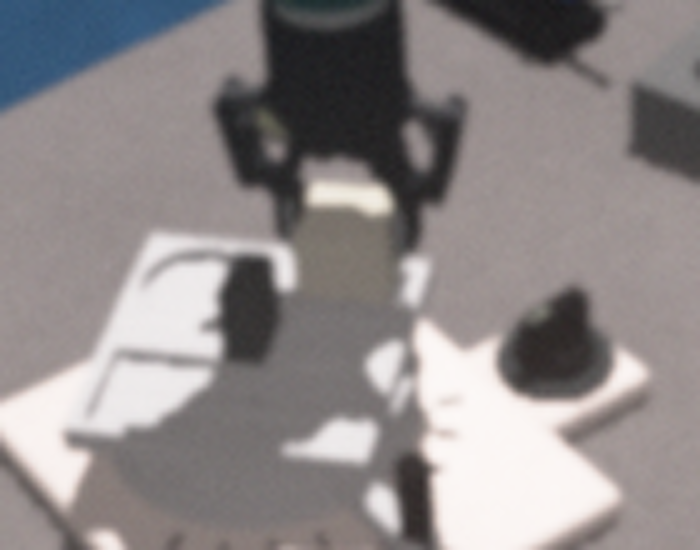

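The block is held squarely over the right-hand square pocket, at about (345,260) in the crop. Lowering it now.

Request:
move_arm(deltas=[[[0.005,0.0005,0,0,1],[0.005,0.0005,0,0,1],[0.005,0.0005,0.01,0,1],[0.005,0.0005,0.018,0,1],[0.005,0.0005,0.024,0,1],[0.005,0.0005,0.027,0,1],[0.005,0.0005,0.027,0,1],[0.005,0.0005,0.027,0,1]]])

```text
clock: 25.75
position: [0.5528, 0.1522, 0.0928]
ee_rot: [-0.0, 0.449, 0.894, -0.0]
contact_force: [0.2, -0.1, 0.2]
width: 0.0537
gripper_force: 33.0
```

```bash
python3 -c "
from h import *
go([.5539,.1522,.0925],36.7);print(manip.get_state()['moment'])"
```

```text
row [-0.0008, 0.0012, 0.0004] 0.0 | tw deg 0.0 yaw 36.7 q6 -0.49 pos [0.5528 0.1522 0.0928] w 0.0537 F [ 0.2 -0.1  0.2] t 25.75
[0.0075729  0.07578455 0.02288747]
```

It is below rim height with no contact force, so it is in the pocket. Releasing.

Request:
move_arm(deltas=[[[0,0,0,0,0.1],[0,0,0,0,-0.1],[0,0,0,0,-0.3],[0,0,0,0,-0.5],[0,0,0,0,-0.5],[0,0,-0.04,0,-1],[0,0,-0.1,0,-1],[-0.3,-0.2,-0.1,0,-1],[-0.55,-0.3,-0.1,0,-1],[-0.55,-0.3,-0.1,0,-1],[-0.55,-0.3,-0.1,0,-1],[-0.55,-0.3,-0.1,0,-1]]])

```text
clock: 26.95
position: [0.5857, -0.0974, 0.1731]
ee_rot: [0.0, 0.448, 0.894, 0.0]
contact_force: [0.2, 0.8, 0.1]
width: 0.0853
gripper_force: 0.0
```

Request:
move_arm(deltas=[[[0,0,0,0,-1],[0,0,0,0,-1]]])

```text
clock: 27.15
position: [0.5855, -0.0967, 0.1726]
ee_rot: [-0.0, 0.45, 0.893, 0.0]
contact_force: [-0.5, 0.2, 0.6]
width: 0.0853
gripper_force: 0.0
```

```bash
cat > meas.py <<'E'
from h import *
im=snap('top','t%d.png'%int(manip.get_state()['clock']*10))
go([.5215,-.3558,.12],36.7)
m=((im.min(2)>185)).astype(np.uint8);m[:,:275]=0;m[:170]=0;m[300:]=0;m[:,450:]=0
cs,_=cv2.findContours(m,0,2)
for k in cs:
    if cv2.contourArea(k)<60: continue
    M=cv2.moments(k);u,v=M['m10']/M['m00'],M['m01']/M['m00'];print('px',u,v,cv2.contourArea(k),ray('top',u,v,.04)[:2])
E
python3 meas.py
```

```text
row [-0.2137, -0.2583, 0.0656] -0.0005 | tw deg -0.1 yaw 36.6 q6 -0.92 pos [ 0.5853 -0.0954  0.1726] w 0.0855 F [ 0.6 -0.4 -0.9] t 27.2
px 397.8117958913187 211.935719019218 251.5 [ 0.52012068 -0.35532823]
```

Request:
move_arm(deltas=[[[-0.214,-0.258,0.03,0,-1],[-0.214,-0.258,0.065,0,-1],[-0.214,-0.258,0.065,0,-1],[-0.214,-0.258,0.065,0,-1],[-0.214,-0.258,0.065,0,-1],[-0.214,-0.258,0.065,0,-1],[-0.214,-0.258,0.065,0,-1],[-0.214,-0.258,0.065,0,-1],[-0.214,-0.258,0.065,0,-1]]])

```text
clock: 28.1
position: [0.5232, -0.3538, 0.1213]
ee_rot: [-0.0, 0.447, 0.894, 0.0]
contact_force: [-0.7, -0.2, 0.2]
width: 0.0853
gripper_force: 0.0
```

```bash
python3 -c "
from h import *
go([.5215,-.3555,.019],36.7)"
```

```text
row [-0.0004, -0.0031, 0.1279] 0.0011 | tw deg 0.1 yaw 36.8 q6 -1.35 pos [ 0.5232 -0.3538  0.1213] w 0.0853 F [-0.7 -0.2  0.2] t 28.1
```

Request:
move_arm(deltas=[[[0,-0.003,0.05,0,-1],[0,-0.003,0.1,0,-1],[0,-0.003,0.128,0,-1],[0,-0.003,0.128,0,-1],[0,-0.003,0.128,0,1],[0,-0.003,0.128,0,1],[0,-0.003,0.128,0,1],[0,-0.003,0.128,0,1],[0,-0.003,0.128,0,1]]], squeeze=30)

```text
clock: 29.0
position: [0.5221, -0.3582, 0.0209]
ee_rot: [0.002, 0.449, 0.894, -0.0]
contact_force: [0.9, 1.3, 7.2]
width: 0.0592
gripper_force: 33.2
```

Request:
move_arm(deltas=[[[0,0,-0.06,0,1],[0,0,-0.12,0,1],[0,0,-0.18,0,1],[0,0,-0.18,0,1]]])

```text
clock: 29.4
position: [0.5241, -0.3607, 0.1711]
ee_rot: [0.008, 0.449, 0.894, -0.002]
contact_force: [0.5, -0.1, -0.3]
width: 0.0595
gripper_force: 33.6
```

```bash
python3 -c "
from h import *
go([.4995,.2252,.17],36.7)"
```

```text
row [0.6055, 0.413, -0.0069] 0.0 | tw deg 0.0 yaw 36.7 q6 -1.35 pos [ 0.5241 -0.3607  0.1711] w 0.0595 F [ 0.5 -0.1 -0.3] t 29.4
```

Request:
move_arm(deltas=[[[0.2,0.137,0,0,1],[0.605,0.413,0,0,1],[0.605,0.413,0,0,1],[0.605,0.413,0,0,1],[0.605,0.413,0,0,1],[0.605,0.413,0,0,1],[0.605,0.413,0,0,1],[0.605,0.413,0,0,1],[0.605,0.413,0,0,1],[0.605,0.413,0,0,1],[0.605,0.413,0,0,1],[0.605,0.413,0,0,1]]])

```text
clock: 30.6
position: [0.4952, 0.2308, 0.1623]
ee_rot: [-0.0, 0.448, 0.894, 0.0]
contact_force: [0.3, 0.0, -0.8]
width: 0.059
gripper_force: 33.5
```

Request:
move_arm(deltas=[[[0.03,0.02,0,0,1],[0.03,0.02,0,0,1],[0.03,0.02,0,0,1]]])

```text
clock: 30.9
position: [0.494, 0.2568, 0.162]
ee_rot: [-0.0, 0.448, 0.894, -0.001]
contact_force: [0.1, -0.6, -1.0]
width: 0.0593
gripper_force: 33.5
```

```bash
python3 -c "
from h import *
go([.5006,.2238,.115],36.7)"
```

```text
row [-0.0379, -0.0181, 0.0588] 0.0009 | tw deg 0.1 yaw 36.8 q6 -0.29 pos [0.494  0.2568 0.162 ] w 0.0593 F [ 0.1 -0.6 -1. ] t 30.9
```

Request:
move_arm(deltas=[[[-0.038,-0.018,0.01,0,1],[-0.038,-0.018,0.03,0,1],[-0.038,-0.018,0.058,0,1],[-0.038,-0.018,0.058,0,1],[-0.038,-0.018,0.058,0,1],[-0.038,-0.018,0.058,0,1]]])

```text
clock: 31.5
position: [0.5021, 0.2235, 0.1171]
ee_rot: [0.001, 0.449, 0.894, 0.001]
contact_force: [0.5, 0.9, -1.0]
width: 0.059
gripper_force: 33.5
```

```bash
python3 -c "
from h import *
go([.5006,.2238,.0935],36.7)
im=snap('side','s10.png')
a=cv2.resize(im[170:280,170:310],None,fx=5,fy=5,interpolation=2)
cv2.imwrite('pics/c10.png',a[:,:,::-1])"
```

```text
row [0.0015, -0.0013, 0.0295] -0.0003 | tw deg -0.0 yaw 36.7 q6 -0.35 pos [0.5021 0.2235 0.1171] w 0.059 F [ 0.5  0.9 -1. ] t 31.5
```

View pics/c10.png

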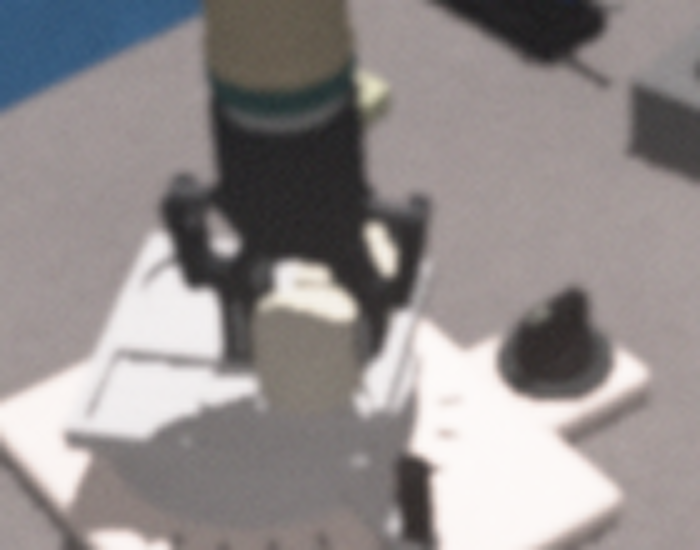

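The disc is held upright over the near round pocket, at about (305,350) in the crop. Lowering it.

Request:
move_arm(deltas=[[[0.001,-0.001,0,0,1],[0.001,-0.001,0.008,0,1],[0.001,-0.001,0.016,0,1],[0.001,-0.001,0.022,0,1],[0.001,-0.001,0.026,0,1],[0.001,-0.001,0.029,0,1],[0.001,-0.001,0.029,0,1],[0.001,-0.001,0.029,0,1]]])

```text
clock: 32.35
position: [0.5001, 0.224, 0.0929]
ee_rot: [-0.0, 0.449, 0.894, -0.0]
contact_force: [-0.6, 0.4, -0.4]
width: 0.0588
gripper_force: 33.6
```

Request:
move_arm(deltas=[[[0,0,0,0,0.1],[0,0,0,0,-0.1],[0,0,0,0,-0.3],[0,0,0,0,-0.6],[0,0,0,0,-0.6],[0,0,-0.04,0,-1],[0,0,-0.12,0,-1],[-0.2,-0.2,-0.12,0,-1],[-0.4,-0.3,-0.12,0,-1],[-0.4,-0.3,-0.12,0,-1],[-0.4,-0.3,-0.12,0,-1],[-0.4,-0.3,-0.12,0,-1]]])

```text
clock: 33.55
position: [0.4963, -0.0272, 0.1846]
ee_rot: [0.001, 0.448, 0.894, 0.0]
contact_force: [1.5, -0.7, 0.6]
width: 0.0853
gripper_force: 0.0
```

Request:
move_arm(deltas=[[[-0.1,0,0,0,-1],[-0.1,0,0,0,-1],[-0.1,0,0,0,-1],[-0.1,0,0,0,-1]]])

```text
clock: 33.95
position: [0.544, -0.0899, 0.1838]
ee_rot: [-0.001, 0.449, 0.893, 0.0]
contact_force: [0.8, 0.7, 0.2]
width: 0.0853
gripper_force: 0.0
```

```bash
python3 - <<'E'
from h import *
im=snap('top','t11.png');s=snap('side','s11.png')
a=np.hstack([cv2.resize(im[145:265,155:285],None,fx=3,fy=3,interpolation=2),cv2.resize(s[180:300,165:295],None,fx=3,fy=3,interpolation=2)])
cv2.imwrite('pics/c11.png',a[:,:,::-1])
C=np.array([.5611,.2162]);t=np.radians(-53.3);u=np.array([np.cos(t),np.sin(t)]);v=np.array([-u[1],u[0]])
for n,P in(('sq',C+.045*(u-v)),('rd',C-.045*(u+v))):
    for z in(.112,.120):
        q=proj('top',[*P,z]);w=proj('side',[*P,z]);print(n,z,q,(q-[155,145])*3,w)
m=(((im[:,:,0].astype(int)-im[:,:,2])>6)&(im.min(2)>170)).astype(np.uint8);m[:,:155]=0;m[:,285:]=0;m[:150]=0;m[260:]=0
cs,_=cv2.findContours(m,0,2)
for k in cs:
    if cv2.contourArea(k)>80: M=cv2.moments(k);print(M['m10']/M['m00'],M['m01']/M['m00'],M['m00'])
E
```

```text
sq 0.112 [227.45679064 194.95621096] [217.37037193 149.86863289] [239.74602878 220.95241271]
sq 0.12 [227.21921007 194.46071512] [216.65763022 148.38214536] [239.5660764  218.72542516]
rd 0.112 [201.73748289 213.07326497] [140.21244866 204.21979491] [232.08965041 242.1059391 ]
rd 0.12 [201.36332764 212.66992768] [139.08998293 203.00978303] [231.87223018 239.83925233]
246.25108225108224 242.94480519480518 154.0
221.92186011053934 236.55098151324563 874.5
201.267355134825 212.4687320711417 290.5
177.2190984003878 231.8576506705445 1031.5
227.25645342312006 194.53198653198652 297.0
241.31941867656153 178.69356833642547 539.0
182.6748216106014 167.30173292558612 327.0
```

View pics/c11.png

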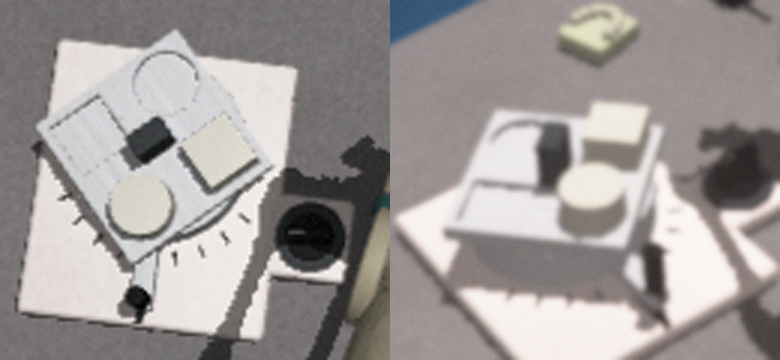

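Both blanks sit in their pockets. The side view puts the disc top at about (592,185), against a predicted 186 if seated and 179 if perched. The block also matches. Last check is for blanks the arm may have hidden.

```bash
python3 - <<'E'
from h import *
import glob
for n in('top0','t5','t6','t8','t11'):
    im=cv2.imread(f'pics/{n}.png')[:,:,::-1].astype(int)
    m=((im.min(2)>180)&(im[:,:,0]-im[:,:,2]>3)).astype(np.uint8);m[:80]=0
    cs,_=cv2.findContours(m,0,2)
    print(n,[tuple(int(x) for x in cv2.boundingRect(k)) for k in cs if 150<cv2.contourArea(k)<600])
go([0.5,-.1,.2])
E
```

```text
top0 [(524, 338, 21, 22), (363, 217, 19, 19), (389, 203, 19, 19)]
t5 [(363, 217, 19, 19), (389, 203, 19, 19)]
t6 [(389, 203, 19, 19)]
t8 [(363, 217, 19, 19), (389, 203, 19, 19), (18, 162, 29, 20), (172, 159, 31, 24)]
t11 [(235, 229, 35, 29), (192, 203, 20, 20), (215, 183, 25, 24), (171, 159, 32, 25)]
row [0.021, -0.052, -0.02] 0.0 | tw deg 0 yaw 36.7 q6 -0.93 pos [ 0.5434 -0.0885  0.184 ] w 0.0854 F [-0.2 -0.1  0. ] t 34.05
```

Only the two blanks are present (the top0 blob at (524,338) is the white cabinet), and both are loaded.

```bash
python3 -c "
from rig import manip
print(manip.sign_off())"
```

```text
the job is handed in; nothing more can be done
None
```

I handed the job in after about 34 s of robot time: the table is clamped about 1° off the mark, the carrier looks fully home in the bore, and both blanks on the bench (one round, one square) look fully down in matching pockets; the sign-off gave no verdict.

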